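# Check two drive gears at the comparator and restore the bench

### The arm

A 7-joint arm with a two-finger parallel gripper is mounted at the origin on the work surface. World frame = base frame: x ahead of the robot, y to its left, z up, the work surface at z = 0. Lengths are in m, angles in rad, forces in N, time in s.
With the tool pointing down it reaches from about 0.425 to 0.8 m from the base axis. Payload 8.3 kg.
Tool frame: the origin (TCP) lies at the very end of the fingers, on their centre line; the grasp point (between the pads) lies grip_depth behind it (grip_depth is the distance from the TCP to the grasp point, in m); z points along the fingers, y is the line along which they close (so a half turn about z gives the same grasp; the last joint's range is limited). The gripper opens to 85 mm and grips with 20 to 120 N. Pads are 22 mm wide; open, the fingers measure 114 mm over their backs; the gripper's body (76 mm by 85 mm) begins 54 mm behind the grasp point. The pads swing forward as they close: fully open they stand 13 mm farther back than shut.
Start: joints at [-1.227, 0.383, 0.016, 1.37, -0.006, 1.388, -0.046], TCP at [0.247, 0.574, 0.209] pointing down, gripper open.
Joint ranges: [-2.95, 2.95], [-0.25, 2.06], [-1.52, 1.56], [0.18, 2.33], [-1.44, 4.58], [0.02, 2.06], [-3.01, 3.01]. Speed limits (rad/s): [2.39, 2.39, 3.01, 3.01, 3.14, 3.14, 3.14].

### API

Orientations are given as a unit quaternion [x, y, z, w].
In Python, from cell import * gives the robot as it stands.
- The arm moves only by the tool jog_arm, never from a script. Its argument "targets" is text: rows parted by semicolons, each of 7 numbers parted by spaces: the shift along the tool's x, y, z in cm, then the turn, a rotation vector about the tool's x, y, z in rad, then the closure in counts, from 0 (fully open) to 255 (shut). In form: x y z rx ry rz gripper; .... A call has 1 to 20 rows; each row shifts and turns the commanded pose from where the row before left it, along the tool's axes as they then stand; what a row does not reach is not made up. A row lasts 1/10 s, in which the tool goes at most 50 mm and 8.59 degrees, less where a joint would pass 70% of its speed; a pose out of reach is approached as far as the arm can. A call with a gripper value outside its range is refused whole. The fingers move at their own pace and stop on an object; "squeeze" is the grip in N (left out, the last holds). Time passes only in rows, so rows that do not move let the fingers close. It gives the time, the measured TCP pose, the force, the opening and the grip force at its end, in the units of the state.
- observe(): the state, without advancing time (a new reading comes with each control period).
- camera(name): name is "scene" or "top" or "wrist"; returns a dict with "img" (384x512x3 uint8, blue, green, red), "z_map" (384x512 float32, m along the optical axis (not along the pixel's ray), 0 where there is no reading), "mtx" (3x3 intrinsics, pixels), "k1" (the pictures are not rectified: a ray, as slopes to the right and down, at radius r is drawn at 1 + k1 r^2 times it, then the intrinsics apply), "extrinsics" (4x4, takes a point from camera to world coordinates); the wrist camera has in their place "tool_from_camera" (4x4, takes a point from camera to tool coordinates, whose origin is the TCP and whose axes are the flange's). Camera axes: x right, y down, z forward; pixel columns grow to the right and rows downward; lengths in m; the calibration is good to about 2 mm. A picture is of the moment at which its call begins: read the wrist's pose just before it.
- job_done(): hands the job in; it is judged then, once.
The state is a dict: "time_s": time; "joints": joint angles; "qd": joint speeds; "tau": joint torques, N m; "tcp_pos": TCP position; "tcp_rot": TCP orientation; "contact_force": force on the tool from outside, world axes, zero at the start; "torque": the same for the moment, N m; "finger_gap": opening from 0.0 (shut) to 1.0 (fully open); "gripper_force": force on a finger pad.
Only numpy, scipy, OpenCV 4.12 (cv2) and the standard library are available. Lean on these libraries where they do the work, as an engineer would, in place of code of your own. Each camera call takes 0.05 s, during which the arm holds its last target. There are 200 camera calls.

### The job

Two drive gears lie behind the motor and the pump: first move both the motor and the pump into the black side tray, standing upright. Then lay each gear, hub up, in the middle of the round white plate of the checking station whose master gear has the same teeth (coarse with coarse, fine with fine). Only when both gears are there, stand the motor back in the middle of its round yellow marking and the pump in the middle of its square red marking, without ever tipping either over.

Things in the scene. Friction and masses are not known exactly. Their poses are not given: they have to be found in the camera images.
- motor: Drive motor: upright plain steel cylinder, 56 mm diameter, 112 mm high, with a brass boss (20 mm diameter, 4 mm high) and a thin shaft stub (8 mm diameter) on top, 124 mm in all; about 0.45 kg. Loose; starts on the round yellow marking. Origin: centre of its underside, z up. Can be gripped across its diameter anywhere up to 110 mm height.
- pump: Pump unit: upright dark green square block 56 x 56 mm, 112 mm high, with a black cap (46 x 46 x 3 mm) and two white nozzles on top, 124 mm in all; about 0.4 kg. Loose; starts on the square red marking. Origin: centre of its underside, z up, x and y square to its sides.
- gear_coarse: White plastic spur gear with 10 large teeth: toothed disc 60 mm diameter, 14 mm thick, lying flat, with a round hub on top (24 mm diameter, from 14 to 32 mm height) to grip it by. Loose, about 60 g. Starts on the bench close behind (+x of) the motor or the pump, which are so tall and near that the gripper's body cannot come down over the gear. Origin: centre of its underside, z up.
- gear_fine: Blue plastic spur gear with 24 small teeth; otherwise the same sizes as the white one (disc 60 mm diameter, 14 mm thick, hub 24 mm diameter up to 32 mm height). Loose, about 60 g. Starts close behind the other one of motor and pump. Origin: centre of its underside, z up.
- station_coarse: Checking station for coarse gears, fixed: dark grey base 185 x 90 mm with a round white plate of 84 mm diameter whose top is 10 mm above the origin, and, 95 mm from its centre along the station's +x (away from the robot), a brass master gear with 10 large teeth (60 mm diameter, its top at 24 mm, its pin's top at 32 mm). Origin: under the centre of the white plate, at bench height.
- station_fine: Checking station for fine gears, fixed: the same as the coarse one (white plate 84 mm diameter with its top 10 mm above the origin, master gear 95 mm along its +x), but the master gear is dark steel with 24 small teeth. Origin: under the centre of the white plate, at bench height.
- side_tray: Black tray, fixed, the side area: 220 mm along its x, 115 mm along its y, walls 5 mm thick and 12 mm high, inner floor 5 mm above the bench. Motor and pump fit one behind the other along its x, for instance 50 mm either side of its centre. Origin: centre of its underside.
- home_motor: The motor's own place: round yellow marking, 84 mm diameter, a paper-thin marking flat on the bench (no height). Origin: its centre, at bench height.
- home_pump: The pump's own place: square red marking, 84 x 84 mm, a paper-thin marking flat on the bench (no height). Origin: its centre, at bench height; axes square to its sides.
Not all that is in view belongs to the job. Of the things that look like the pump, take the one that is farthest to the robot's left at the start.

How it is judged:
By the outcome, as a careful person would: the job done as asked, in the order asked, and still so for the second after the job is handed in, with the robot touching nothing.
It also fails if it takes over 144 s, if anything falls off the work surface, if the arm or the gripper's body presses on something with over 40 N, if the wrist force passes 120 N, or if a joint passes its speed limit or range.

## Working session

There is one attempt and no reset: what is moved stays moved. The work goes in short steps, Python scripts to look and compute and a tool call to move; the robot and the scene stay as the last step left them, time stands still between calls to the robot, and variables do not carry over. Pictures are saved under pics/ and viewed, at most 14 in all, crops included, and the job is handed in when it is done.

Besides the shell and the picture viewer there is one more tool, called after ">>>" by a JSON object that holds its "api" and its "payload", one argument or row to a line. jog_arm: Moves the arm, as the interface text tells. Its arguments: {"type":"object","properties":{"targets":{"type":"string"},"squeeze":{"type":"number"}},"required":["targets"]}

```bash
ls; mkdir -p pics; python3 - <<'E'
from cell import *
import cv2,numpy as np
s=observe(); print({k:np.round(v,3).tolist() for k,v in s.items()})
for n in ("scene","top"):
    c=camera(n); cv2.imwrite(f"pics/{n}0.png",cv2.resize(c["img"],(768,576))); np.savez(f"{n}0.npz",**c)
    print(n,c["mtx"].tolist(),c["k1"],np.round(c["extrinsics"],3).tolist())
E
```

```text
pics
{'time_s': 0.0, 'joints': [-1.227, 0.384, 0.016, 1.371, -0.006, 1.388, -0.046], 'qd': [0.0, 0.0, 0.0, -0.001, 0.001, -0.0, -0.001], 'tau': [0.0, -62.759, 0.844, -37.182, 0.017, 0.014, 0.0], 'tcp_pos': [0.247, 0.573, 0.208], 'tcp_rot': [0.202, 0.979, -0.001, -0.0], 'contact_force': [-0.304, 0.096, 0.977], 'torque': [-0.017, -0.02, 0.031], 'gripper_force': 0.0, 'finger_gap': 1.0}
scene [[399.35593851339456, 0.0, 252.57061364261634], [0.0, 399.35593851339456, 190.09536181545255], [0.0, 0.0, 1.0]] -0.06262213351882658 [[0.379, 0.494, -0.782, 1.281], [0.925, -0.189, 0.33, -0.368], [0.015, -0.849, -0.528, 0.634], [0.0, 0.0, 0.0, 1.0]]
top [[421.40307975912316, 0.0, 255.3975890430166], [0.0, 421.40307975912316, 185.33288577453922], [0.0, 0.0, 1.0]] 0.0043510087317288546 [[0.011, -0.985, 0.171, 0.215], [-1.0, -0.007, 0.025, -0.034], [-0.023, -0.171, -0.985, 1.074], [0.0, 0.0, 0.0, 1.0]]
```

View pics/top0.png

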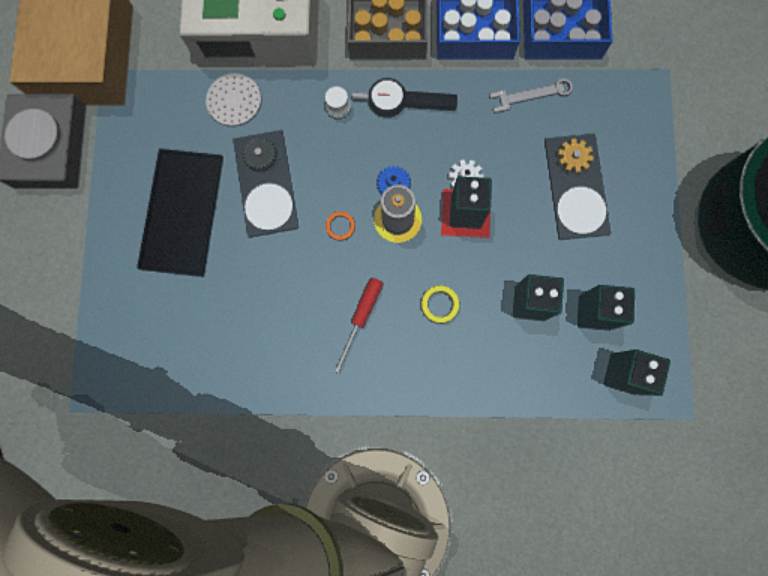

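View pics/scene0.png

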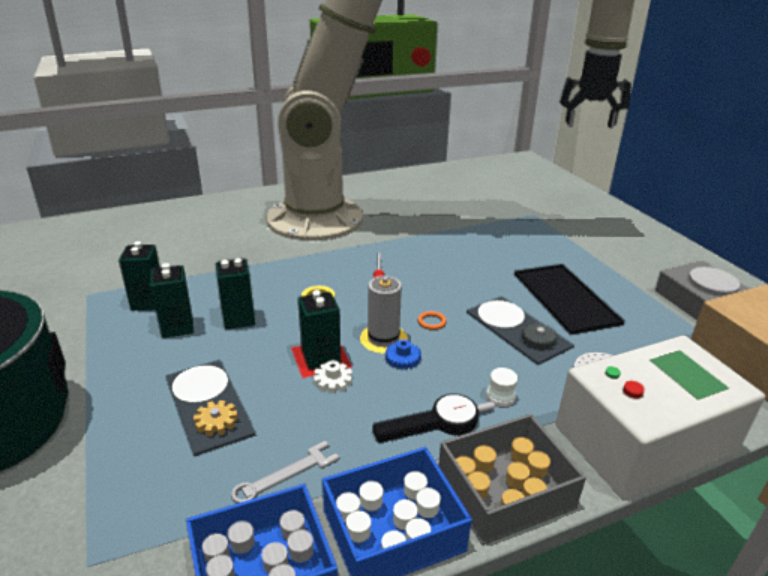

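In the top picture (768x576), four things look like the pump: (470,200) on the red marking, (540,297), (607,307) and (640,372). The one farthest left is (470,200). The motor is at (398,205), with the blue gear behind it at (393,180). The white gear is behind the pump at (465,172). The fine station's plate is at (268,206) and the coarse station's at (582,211). The tray is at (180,212).

```bash
cat > h.py <<'E'
import numpy as np,cv2
from scipy.spatial.transform import Rotation as R
def cloud(c,T=None):
    T=c["extrinsics"] if T is None else T
    z=c["z_map"]; h,w=z.shape
    v,u=np.mgrid[:h,:w].astype(np.float32)
    p=cv2.undistortPoints(np.stack([u,v],-1).reshape(-1,1,2),c["mtx"],np.array([float(c["k1"]),0,0,0])).reshape(h,w,2)
    P=np.dstack([p*z[...,None],z]); W=P@T[:3,:3].T+T[:3,3]
    W[z==0]=np.nan
    return W
def rect(m):  # min-area rect of xy points
    (x,y),(a,b),t=cv2.minAreaRect((m[:,:2]*1000).astype(np.float32)); return [round(float(q),1) for q in (x,y,a,b,t)]
def circ(m):
    (x,y),r=cv2.minEnclosingCircle((m[:,:2]*1000).astype(np.float32)); return [round(float(q),1) for q in (x,y,r)]
def tcpT(s):
    T=np.eye(4);T[:3,:3]=R.from_quat(s["tcp_rot"]).as_matrix();T[:3,3]=s["tcp_pos"];return T
E
python3 - <<'E'
from h import *
for n in("top","scene"):
    c=dict(np.load(n+"0.npz"));W=cloud(c);b=c["img"].astype(int);B,G,Rr=b[...,0],b[...,1],b[...,2];X,Y,Z=W[...,0],W[...,1],W[...,2]
    hsv=cv2.cvtColor(c["img"],cv2.COLOR_BGR2HSV);H,S,V=[hsv[...,i] for i in range(3)]
    area=(X>.3)&(X<.78)&(abs(Y)<.5)
    print(n)
    def rep(k,m):
        m=(m&area).astype(np.uint8)
        N,L,st,ce=cv2.connectedComponentsWithStats(m)
        for i in range(1,N):
            if st[i,4]>25:
                q=W[L==i]; print(k,st[i,4],"pix",(ce[i]*1.5).round(),"rect",rect(q),"circ",circ(q),"z",np.round(np.nanmedian(q[:,2])*1000,1))
    rep("tall",(Z>.105)&(Z<.135))
    rep("blue",(H>105)&(H<125)&(S>180)&(Z<.05))
    rep("yellow",(H>22)&(H<33)&(S>180)&(Z<.02))
    rep("red",((H<6)|(H>174))&(S>180)&(Z<.02))
    rep("white",(S<40)&(V>170)&(Z<.05))
    rep("black",(V<40)&(Z<.025))
    rep("hub",(Z>.026)&(Z<.038))
    rep("base",(Z>-.005)&(Z<.03)&(V<75)&(V>=40))
E
```

```text
top
tall 540 pix [473. 194.] rect [518.6, -149.7, 56.3, 56.6, 87.4] circ [519.3, -149.4, 38.1] z 113.4
tall 425 pix [397. 201.] rect [505.7, -30.7, 54.4, 52.3, 0.2] circ [506.1, -30.9, 28.2] z 111.8
tall 593 pix [544. 294.] rect [359.9, -256.3, 56.5, 56.1, 84.1] circ [360.2, -255.7, 37.5] z 113.3
tall 604 pix [615. 304.] rect [345.3, -363.3, 56.0, 56.3, 84.9] circ [345.0, -363.3, 36.9] z 113.4
blue 172 pix [392. 177.] rect [578.9, -20.5, 40.7, 54.8, 13.3] circ [571.2, -21.3, 28.4] z 13.6
white 719 pix [233. 100.] rect [726.5, 269.4, 96.8, 88.9, 87.5] circ [730.0, 270.5, 49.6] z 5.1
white 290 pix [387.  94.] rect [728.8, -9.3, 53.1, 51.9, 53.2] circ [728.5, -10.3, 28.1] z 21.9
white 162 pix [336.  96.] rect [719.7, 85.7, 56.2, 37.3, 54.3] circ [724.3, 83.0, 29.7] z 43.3
white 153 pix [466. 170.] rect [592.6, -150.1, 38.0, 62.3, 14.8] circ [585.3, -152.0, 32.6] z 13.5
white 749 pix [268. 206.] rect [526.0, 196.1, 81.4, 81.7, 22.2] circ [526.4, 196.8, 42.0] z 9.2
white 773 pix [581. 210.] rect [522.8, -348.1, 80.1, 82.5, 45.2] circ [522.1, -348.7, 42.3] z 8.9
black 1617 pix [168. 216.] 
[... 4466 characters left out ...]
2.4] circ [582.7, -150.4, 13.0] z 30.1
hub 57 pix [502. 388.] rect [725.9, 72.2, 38.7, 17.6, 58.7] circ [718.4, 76.8, 19.4] z 33.3
hub 28 pix [214. 411.] rect [618.6, -339.2, 10.2, 12.4, 30.6] circ [617.9, -339.6, 6.3] z 31.0
base 118 pix [527. 348.] rect [623.1, 182.3, 153.3, 71.8, 43.6] circ [599.3, 207.3, 76.7] z 4.6
base 110 pix [538. 343.] rect [625.5, 209.9, 64.9, 49.7, 54.4] circ [618.6, 215.1, 35.7] z 10.0
base 51 pix [223. 433.] rect [640.9, -334.4, 12.9, 43.1, 3.4] circ [638.7, -334.5, 21.6] z 7.2
base 38 pix [237. 439.] rect [658.3, -317.7, 4.9, 50.0, 3.0] circ [657.3, -317.8, 25.1] z 4.8
base 33 pix [204. 450.] rect [661.6, -362.0, 3.3, 33.6, 6.8] circ [661.0, -362.0, 16.8] z 4.9
```

```bash
python3 - <<'E'
import cell
print([(k,getattr(cell,k)) for k in dir(cell) if not k.startswith('_') and not callable(getattr(cell,k))][:20])
from h import *
c=np.load("top0.npz");cv2.imwrite("pics/crop1.png",cv2.resize(c["img"][85:175,225:345],(720,540),interpolation=cv2.INTER_CUBIC))
E
```

```text
[('grip_depth', 0.0187)]
```

>>> {"api": "jog_arm", "payload": {
  "targets": "0 0 0 0 0 -0.136 0;0 0 0 0 0 -0.136 0;0 0 0 0 0 -0.136 0;0 0 0 0 0 0 0;0 0 0 0 0 0 0",
  "squeeze": 40
}}

```text
time_s: 0.6
tcp_pos: [0.2472, 0.5738, 0.2085]
tcp_rot: [0.001, 1.0, -0.0, -0.0]
contact_force: [0.4, 0.5, -0.1]
finger_gap: 1.002
gripper_force: 0.0
```

View pics/crop1.png

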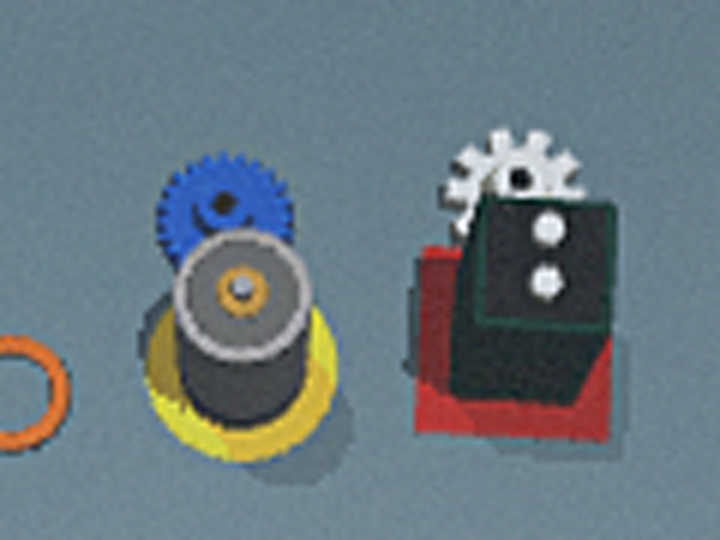

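The crop shows the motor at (243,290) with the blue fine-toothed gear behind it. The pump, with two nozzles, is at (545,260) on the red square with the white coarse gear behind it. Both choices are confirmed.

>>> {"api": "jog_arm", "payload": {
  "targets": "-1.3 -3 0 0 0 0 0;-1.3 -3 0 0 0 0 0;-1.3 -3 0 0 0 0 0;-1.3 -3 0 0 0 0 0;-1.3 -3 0 0 0 0 0;-1.3 -3 0 0 0 0 0;-1.3 -3 0 0 0 0 0;-1.3 -3 0 0 0 0 0;-1.3 -3 0 0 0 0 0;-1.3 -3 0 0 0 0 0;-1.3 -3 0 0 0 0 0;-1.3 -3 0 0 0 0 0;-1.3 -3 0 0 0 0 0;-1.3 -3 0 0 0 0 0;-1.3 -3 0 0 0 0 0;-1.3 -3 0 0 0 0 0;-1.3 -3 0 0 0 0 0;-1.3 -3 0 0 0 0 0;-1.3 -3 0 0 0 0 0;-1.3 -3 0 0 0 0 0"
}}

```text
time_s: 2.6
tcp_pos: [0.5083, -0.0269, 0.209]
tcp_rot: [0.001, 1.0, 0.0, 0.0]
contact_force: [0.8, 0.8, 0.4]
finger_gap: 1.0
gripper_force: 0.0
```

>>> {"api": "jog_arm", "payload": {
  "targets": "0 -0.5 0 0 0 0 0;0 0 0 0 0 0 0;0 0 0 0 0 0 0"
}}

```text
time_s: 2.9
tcp_pos: [0.5077, -0.0295, 0.2088]
tcp_rot: [-0.0, 1.0, 0.0, -0.0]
contact_force: [0.4, -0.2, -0.3]
finger_gap: 1.002
gripper_force: 0.0
```

```bash
cat >> h.py <<'E'
def wrist(name=None):
    from cell import observe,camera
    s=observe();c=camera("wrist")
    if name: cv2.imwrite(f"pics/{name}.png",c["img"])
    return s,c,cloud(c,tcpT(s)@c["tool_from_camera"])
def blobs(W,m,k,mn=60):
    N,L,st,ce=cv2.connectedComponentsWithStats(m.astype(np.uint8))
    for i in range(1,N):
        if st[i,4]>mn:
            q=W[L==i]; print(k,st[i,4],"pix",ce[i].round(),"rect",rect(q),"circ",circ(q),"z",np.round(np.nanmedian(q[:,2])*1000,1))
E
python3 - <<'E'
from h import *
s,c,W=wrist("w1"); print(s["tcp_pos"])
Z=W[...,2]
blobs(W,(Z>.105)&(Z<.135),"tall"); blobs(W,(Z>.025)&(Z<.037),"hub")
E
```

```text
[ 0.50773916 -0.0295412   0.20876047]
tall 260 pix [ 3. 25.] rect [376.0, -229.3, 5.0, 32.8, 78.4] circ [375.9, -230.1, 16.4] z 107.8
tall 2979 pix [258. 183.] rect [507.4, -29.9, 54.7, 54.5, 87.9] circ [506.9, -30.2, 27.9] z 111.2
tall 3664 pix [126. 197.] rect [520.1, -148.1, 56.1, 55.4, 86.2] circ [520.1, -148.7, 38.5] z 113.3
hub 396 pix [61. 28.] rect [366.6, -228.2, 10.3, 53.1, 73.6] circ [365.3, -232.8, 26.6] z 31.1
hub 236 pix [166. 166.] rect [508.0, -134.0, 74.8, 36.6, 39.9] circ [519.8, -148.1, 37.4] z 30.6
hub 242 pix [265. 219.] rect [573.1, -21.4, 19.0, 22.9, 15.2] circ [571.3, -21.8, 11.9] z 30.5
hub 195 pix [162. 228.] rect [584.9, -146.4, 15.8, 22.1, 36.6] circ [583.4, -148.1, 11.6] z 30.6
hub 109 pix [ 14. 251.] rect [616.7, -337.3, 12.2, 13.8, 57.7] circ [616.5, -338.4, 7.7] z 30.0
hub 99 pix [454. 254.] rect [620.7, 215.1, 11.3, 11.7, 79.8] circ [620.8, 215.0, 6.4] z 30.3
hub 136 pix [338. 311.] rect [705.6, 76.1, 18.5, 39.3, 18.5] circ [714.4, 79.1, 19.7] z 32.6
hub 177 pix [ 89. 374.] rect [813.2, -272.3, 41.8, 19.7, 59.4] circ [820.4, -276.5, 20.9] z 32.1
```

>>> {"api": "jog_arm", "payload": {
  "targets": "0 0 2 0 0 0 0;0 0 2 0 0 0 0;0 0 2 0 0 0 0;0 0 2 0 0 0 0;0 0 2 0 0 0 0;0 0 2 0 0 0 0;0 0 1.3 0 0 0 0;0 0 1 0 0 0 0;0 0 0 0 0 0 0;0 0 0 0 0 0 255;0 0 0 0 0 0 255;0 0 0 0 0 0 255;0 0 0 0 0 0 255;0 0 0 0 0 0 255;0 0 0 0 0 0 255;0 0 0 0 0 0 255;0 0 0 0 0 0 255",
  "squeeze": 60
}}

```text
time_s: 4.65
tcp_pos: [0.5089, -0.0307, 0.0673]
tcp_rot: [-0.0, 1.0, 0.0, 0.001]
contact_force: [-1.6, 0.2, 5.6]
finger_gap: 0.634
gripper_force: 63.2
```

>>> {"api": "jog_arm", "payload": {
  "targets": "0 0 -0.5 0 0 0 255;0 0 -1.5 0 0 0 255;0 0 -1.5 0 0 0 255;0 0 -1.5 0 0 0 255;0 0 -1.5 0 0 0 255;0 0 -0.5 0 0 0 255;0 0 0 0 0 0 255"
}}

```text
time_s: 5.35
tcp_pos: [0.5082, -0.0307, 0.1364]
tcp_rot: [-0.001, 1.0, 0.0, 0.0]
contact_force: [0.3, 0.8, -4.7]
finger_gap: 0.63
gripper_force: 64.5
```

>>> {"api": "jog_arm", "payload": {
  "targets": "-0.2 1 0 0 0 0 255;-0.4 2 0 0 0 0 255;-0.4 2.3 0 0 0 0 255;-0.4 2.3 0 0 0 0 255;-0.4 2.3 0 0 0 0 255;-0.4 2.3 0 0 0 0 255;-0.4 2.3 0 0 0 0 255;-0.4 2.3 0 0 0 0 255;-0.4 2.3 0 0 0 0 255;-0.4 2.3 0 0 0 0 255;-0.4 2.3 0 0 0 0 255;-0.4 2.3 0 0 0 0 255;-0.4 2.3 0 0 0 0 255;-0.4 2.3 0 0 0 0 255;-0.4 2.3 0 0 0 0 255;-0.2 2.3 0 0 0 0 255;0 1.3 0 0 0 0 255;0 0.7 0 0 0 0 255;0 0 0 0 0 0 255;0 0 0 0 0 0 255"
}}

```text
time_s: 7.35
tcp_pos: [0.5677, 0.34, 0.1356]
tcp_rot: [-0.0, 1.0, -0.001, -0.0]
contact_force: [0.4, -0.2, -4.9]
finger_gap: 0.63
gripper_force: 64.6
```

```bash
python3 - <<'E'
from h import *
from cell import *
s=observe();print(s["tcp_pos"],s["contact_force"],s["finger_gap"])
c=camera("top");np.savez("top1.npz",**c);W=cloud(c);Z=W[...,2];X=W[...,0];Y=W[...,1]
hsv=cv2.cvtColor(c["img"],cv2.COLOR_BGR2HSV);H,S,V=[hsv[...,i] for i in range(3)]
a=(X>.4)&(X<.65)&(Y<.15)
blobs(W,a&(H>22)&(H<33)&(S>180)&(abs(Z)<.02),"yellow")
blobs(W,(V<75)&(Z<.025)&(Y>.27)&(Y<.45)&(X>.38)&(X<.65),"tray")
s2=camera("scene");W=cloud(s2);hsv=cv2.cvtColor(s2["img"],cv2.COLOR_BGR2HSV);H,S,V=[hsv[...,i] for i in range(3)]
blobs(W,(H>20)&(H<33)&(S>150)&(abs(W[...,2])<.02)&(W[...,0]>.3)&(W[...,0]<.6),"yellow scene")
E
```

```text
[0.56774166 0.34002738 0.1356442 ] [ 0.35500805 -0.15814028 -4.91073926] 0.6298508867217099
tray 2705 pix [124. 143.] rect [516.5, 356.0, 126.7, 222.2, 84.4] circ [514.7, 331.2, 115.0] z 4.5
yellow scene 218 pix [254. 224.] rect [500.9, -33.6, 64.7, 78.8, 23.7] circ [506.4, -31.0, 40.2] z -0.6
```

>>> {"api": "jog_arm", "payload": {
  "targets": "0 0.5 1 0 0 0 255;0 0 1.5 0 0 0 255;0 0 1.5 0 0 0 255;0 0 1 0 0 0 255;0 0 0.6 0 0 0 255;0 0 0.4 0 0 0 255;0 0 0.2 0 0 0 255;0 0 0.1 0 0 0 255;0 0 0 0 0 0 255;0 0 0 0 0 0 255"
}}

```text
time_s: 8.45
tcp_pos: [0.5678, 0.3466, 0.0734]
tcp_rot: [-0.001, 1.0, 0.0, 0.0]
contact_force: [1.1, -0.2, -4.6]
finger_gap: 0.63
gripper_force: 64.6
```

Not touching yet, so I'll creep down.

>>> {"api": "jog_arm", "payload": {
  "targets": "0 0 0.1 0 0 0 255;0 0 0 0 0 0 255"
}}

```text
time_s: 8.65
tcp_pos: [0.5678, 0.3466, 0.0724]
tcp_rot: [-0.001, 1.0, 0.0, 0.0]
contact_force: [0.7, -0.4, -3.0]
finger_gap: 0.637
gripper_force: 65.0
```

>>> {"api": "jog_arm", "payload": {
  "targets": "0 0 0.1 0 0 0 255;0 0 0 0 0 0 255"
}}

```text
time_s: 8.85
tcp_pos: [0.5682, 0.3466, 0.0725]
tcp_rot: [-0.001, 1.0, 0.001, 0.001]
contact_force: [-2.9, -1.8, 4.8]
finger_gap: 0.626
gripper_force: 65.6
```

>>> {"api": "jog_arm", "payload": {
  "targets": "0 0 0 0 0 0 0;0 0 0 0 0 0 0;0 0 0 0 0 0 0;0 0 0 0 0 0 0;0 0 -1 0 0 0 0;0 0 -2.5 0 0 0 0;0 0 -3.5 0 0 0 0;0 0 -3.5 0 0 0 0;0 0 -3 0 0 0 0"
}}

```text
time_s: 9.75
tcp_pos: [0.5679, 0.3465, 0.2089]
tcp_rot: [-0.001, 1.0, 0.001, 0.001]
contact_force: [0.1, -0.2, -0.6]
finger_gap: 1.002
gripper_force: 0.0
```

>>> {"api": "jog_arm", "payload": {
  "targets": "0.3 -1.5 0 0 0 0 0;0.3 -3 0 0 0 0 0;0.3 -3 0 0 0 0 0;0.3 -3 0 0 0 0 0;0.3 -3 0 0 0 0 0;0.3 -3 0 0 0 0 0;0.3 -3 0 0 0 0 0;0.3 -3 0 0 0 0 0;0.3 -3 0 0 0 0 0;0.3 -3 0 0 0 0 0;0.3 -3 0 0 0 0 0;0.3 -3 0 0 0 0 0;0.3 -3 0 0 0 0 0;0.3 -3 0 0 0 0 0;0.3 -3 0 0 0 0 0;0.3 -3 0 0 0 0 0;0 -2 0 0 0 0.06 0;0 -1 0 0 0 0 0;0 0 0 0 0 0 0;0 0 0 0 0 0 0"
}}

```text
time_s: 11.75
tcp_pos: [0.52, -0.1472, 0.2058]
tcp_rot: [0.029, 1.0, 0.0, -0.0]
contact_force: [0.1, -0.3, -0.4]
finger_gap: 1.002
gripper_force: 0.0
```

```bash
python3 - <<'E'
from h import *
s,c,W=wrist(); print(s["tcp_pos"],R.from_quat(s["tcp_rot"]).as_matrix()[:2,1])
Z=W[...,2]
hsv=cv2.cvtColor(c["img"],cv2.COLOR_BGR2HSV);H,S,V=[hsv[...,i] for i in range(3)]
blobs(W,(Z>.105)&(Z<.135),"tall"); blobs(W,(Z>.025)&(Z<.037)&(W[...,0]<.65)&(abs(W[...,1]+.1)<.2),"hub")
blobs(W,(H>20)&(H<33)&(S>150)&(abs(Z)<.008)&(W[...,0]<.6),"yellow")
blobs(W,((H<6)|(H>174))&(S>150)&(abs(Z)<.008),"red")
E
```

```text
[ 0.51996449 -0.14717531  0.20578616] [0.05703223 0.99837218]
tall 2310 pix [104.  15.] rect [379.4, -256.8, 56.3, 22.1, 86.5] circ [377.3, -256.7, 29.3] z 113.0
tall 3872 pix [256. 185.] rect [519.9, -149.1, 56.1, 54.7, 86.3] circ [520.1, -149.2, 37.5] z 113.2
hub 252 pix [159.  30.] rect [381.6, -245.9, 32.5, 67.8, 32.0] circ [367.8, -254.5, 33.9] z 31.1
hub 80 pix [256. 142.] rect [492.8, -147.8, 52.6, 1.5, 86.5] circ [493.5, -147.8, 26.3] z 30.7
hub 339 pix [369. 203.] rect [571.1, -22.0, 23.0, 22.8, 40.8] circ [571.6, -21.8, 12.1] z 30.4
hub 199 pix [260. 221.] rect [586.3, -148.9, 22.4, 15.1, 86.8] circ [583.7, -148.9, 11.6] z 30.6
red 997 pix [257. 134.] rect [496.0, -147.7, 80.8, 36.7, 84.9] circ [497.1, -147.6, 43.5] z 0.0
```

>>> {"api": "jog_arm", "payload": {
  "targets": "0 -0.2 1.5 0 0 0 0;0 0 2 0 0 0 0;0 0 2 0 0 0 0;0 0 2 0 0 0 0;0 0 2 0 0 0 0;0 0 2 0 0 0 0;0 0 1.5 0 0 0 0;0 0 1 0 0 0 0;0 0 0 0 0 0 0;0 0 0 0 0 0 255;0 0 0 0 0 0 255;0 0 0 0 0 0 255;0 0 0 0 0 0 255;0 0 0 0 0 0 255;0 0 0 0 0 0 255"
}}

```text
time_s: 13.3
tcp_pos: [0.5206, -0.1505, 0.0671]
tcp_rot: [0.029, 1.0, 0.0, 0.001]
contact_force: [-0.3, 1.0, 6.6]
finger_gap: 0.644
gripper_force: 65.0
```

>>> {"api": "jog_arm", "payload": {
  "targets": "0 0 -0.5 0 0 0 255;0 0 -1.5 0 0 0 255;0 0 -1.5 0 0 0 255;0 0 -1.5 0 0 0 255;0 0 -1.5 0 0 0 255;0 0 -0.5 0 0 0 255;0 0 0 0 0 0 255;0 0 0 0 0 0 255"
}}

```text
time_s: 14.1
tcp_pos: [0.5188, -0.1505, 0.135]
tcp_rot: [0.029, 1.0, 0.0, -0.001]
contact_force: [-0.8, 0.7, -4.6]
finger_gap: 0.638
gripper_force: 64.5
```

>>> {"api": "jog_arm", "payload": {
  "targets": "0.4 1.3 0 0 0 0 255;0.4 2.6 0 0 0 0 255;0.4 2.6 0 0 0 0 255;0.4 2.6 0 0 0 0 255;0.4 2.6 0 0 0 0 255;0.4 2.6 0 0 0 0 255;0.4 2.6 0 0 0 0 255;0.4 2.6 0 0 0 0 255;0.4 2.6 0 0 0 0 255;0.4 2.6 0 0 0 0 255;0.4 2.6 0 0 0 0 255;0.4 2.6 0 0 0 0 255;0.4 2.6 0 0 0 0 255;0.4 2.6 0 0 0 0 255;0.4 2.6 0 0 0 0 255;0.4 2.6 0 0 0 0 255;0.4 2.6 0 0 0 0 255;0.4 2.6 0 0 0 0 255;0.4 2.6 0 0 0 0 255;0.4 2.2 0 0 0 0 255"
}}

```text
time_s: 16.1
tcp_pos: [0.4681, 0.3573, 0.1343]
tcp_rot: [0.029, 1.0, -0.001, -0.001]
contact_force: [0.4, 0.1, -4.1]
finger_gap: 0.643
gripper_force: 64.5
```

>>> {"api": "jog_arm", "payload": {
  "targets": "0 0 0 0 0 0.046 255;0 0 1 0 0 0 255;0 0 1.5 0 0 0 255;0 0 1.5 0 0 0 255;0 0 1 0 0 0 255;0 0 0.6 0 0 0 255;0 0 0.4 0 0 0 255;0 0 0 0 0 0 255;0 0 0 0 0 0 255"
}}

```text
time_s: 17.0
tcp_pos: [0.4695, 0.3563, 0.0764]
tcp_rot: [0.052, 0.999, 0.0, 0.0]
contact_force: [0.9, -0.0, -3.3]
finger_gap: 0.639
gripper_force: 64.7
```

>>> {"api": "jog_arm", "payload": {
  "targets": "0 0 0.2 0 0 0 255;0 0 0.1 0 0 0 255;0 0 0 0 0 0 255"
}}

```text
time_s: 17.3
tcp_pos: [0.4691, 0.3562, 0.0729]
tcp_rot: [0.052, 0.999, 0.0, -0.0]
contact_force: [-0.4, -0.7, -3.7]
finger_gap: 0.644
gripper_force: 64.7
```

>>> {"api": "jog_arm", "payload": {
  "targets": "0 0 0.1 0 0 0 255;0 0 0.1 0 0 0 255;0 0 0 0 0 0 255"
}}

```text
time_s: 17.6
tcp_pos: [0.4694, 0.3564, 0.0722]
tcp_rot: [0.052, 0.999, 0.0, 0.0]
contact_force: [-3.7, -2.2, 6.2]
finger_gap: 0.637
gripper_force: 65.9
```

>>> {"api": "jog_arm", "payload": {
  "targets": "0 0 0 0 0 0 0;0 0 0 0 0 0 0;0 0 0 0 0 0 0;0 0 0 0 0 0 0;0 0 -1 0 0 0 0;0 0 -2.5 0 0 0 0;0 0 -3.5 0 0 0 0;0 0 -3.5 0 0 0 0;0 0 -3 0 0 -0.104 0"
}}

```text
time_s: 18.5
tcp_pos: [0.4694, 0.3563, 0.2087]
tcp_rot: [0.0, 1.0, 0.001, 0.001]
contact_force: [-0.3, 1.5, -0.6]
finger_gap: 1.0
gripper_force: 0.0
```

>>> {"api": "jog_arm", "payload": {
  "targets": "-0.6 -1.5 0 0 0 0 0;-0.6 -2.5 0 0 0 0 0;-0.6 -2.5 0 0 0 0 0;-0.6 -2.5 0 0 0 0 0;-0.6 -2.5 0 0 0 0 0;-0.6 -2.5 0 0 0 0 0;-0.6 -2.5 0 0 0 0 0;-0.6 -2.5 0 0 0 0 0;-0.6 -2.5 0 0 0 0 0;-0.6 -2.5 0 0 0 0 0;-0.6 -2.5 0 0 0 0 0;-0.6 -2.5 0 0 0 0 0;-0.6 -2.5 0 0 0 0 0;-0.6 -2.5 0 0 0 0 0;-0.6 -2.2 0 0 0 0 0;-0.6 -1.6 0 0 0 0 0;-0.5 0 0 0 0 0 0;0 0 0 0 0 0 0;0 0 0 0 0 0 0"
}}

```text
time_s: 20.4
tcp_pos: [0.5697, -0.0204, 0.2056]
tcp_rot: [-0.0, 1.0, 0.0, -0.0]
contact_force: [0.2, 0.5, -0.6]
finger_gap: 1.001
gripper_force: 0.0
```

```bash
cat > look.py <<'E'
from h import *
import sys
s,c,W=wrist(sys.argv[1] if len(sys.argv)>1 else None); print(s["tcp_pos"],R.from_quat(s["tcp_rot"]).as_matrix()[:2,1])
X,Y,Z=W[...,0],W[...,1],W[...,2]
hsv=cv2.cvtColor(c["img"],cv2.COLOR_BGR2HSV);H,S,V=[hsv[...,i] for i in range(3)]
blobs(W,(Z>.105)&(Z<.135),"tall"); blobs(W,(Z>.025)&(Z<.045)&(X<.65)&(X>.42),"hub")
blobs(W,(H>20)&(H<33)&(S>150)&(abs(Z)<.008)&(X<.6),"yellow")
blobs(W,((H<6)|(H>174))&(S>150)&(abs(Z)<.008),"red")
blobs(W,(S<50)&(V>150)&(abs(Z-.010)<.006)&(X<.65),"white")
E
python3 look.py w2
```

```text
[ 0.56966684 -0.02044147  0.20562539] [-6.89311915e-04  9.99999652e-01]
tall 147 pix [434. 381.] rect [797.8, 175.2, 37.3, 5.4, 87.8] circ [799.6, 175.1, 18.6] z 106.9
hub 352 pix [257. 167.] rect [571.1, -22.3, 22.8, 22.4, 0.2] circ [571.3, -22.1, 11.9] z 30.7
hub 364 pix [146. 178.] rect [583.5, -148.2, 23.0, 23.5, 31.7] circ [583.3, -148.3, 12.2] z 30.9
hub 112 pix [458. 208.] rect [620.3, 215.8, 13.1, 11.4, 88.7] circ [620.6, 215.8, 7.0] z 30.2
red 4861 pix [148. 116.] rect [519.2, -148.9, 82.6, 81.9, 87.6] circ [519.2, -148.5, 56.9] z -0.0
white 4201 pix [448. 125.] rect [528.2, 198.2, 85.8, 84.5, 59.8] circ [528.0, 198.7, 43.5] z 8.7
white 552 pix [  5. 129.] rect [532.1, -314.7, 17.2, 65.6, 75.7] circ [530.0, -322.9, 32.8] z 8.6
white 1147 pix [152. 172.] rect [582.9, -148.7, 59.5, 58.0, 88.7] circ [583.1, -148.8, 30.3] z 12.7
```

View pics/w2.png

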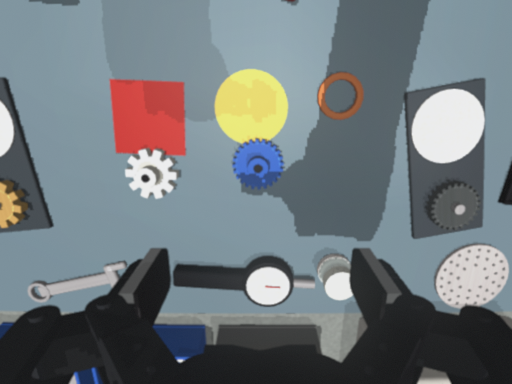

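The wrist picture shows the blue gear at (258,163), the white gear at (150,172), the yellow marking at (251,105), the red marking at (148,116) and the fine plate at (448,125). Both gears are now clear.

```bash
python3 - <<'E'
from h import *
s,c,W=wrist();X,Y,Z=W[...,0],W[...,1],W[...,2]
hsv=cv2.cvtColor(c["img"],cv2.COLOR_BGR2HSV);H,S,V=[hsv[...,i] for i in range(3)]
print(hsv[95,240],hsv[115,255],Z[95,240])
blobs(W,(H>20)&(H<36)&(S>90)&(abs(Z)<.015)&(X<.6),"yellow")
m=(H>20)&(H<36)&(S>90)&(abs(Z)<.015)&(X<.6)&(abs(Y)<.1)
print(cv2.fitEllipse(cv2.convexHull((W[m][:,:2]*1000).astype(np.float32))))
c=dict(np.load("top0.npz"))
E
```

```text
[ 26 130 234] [ 26 131 234] 0.0008499137879444674
yellow 4168 pix [251. 106.] rect [506.5, -29.7, 80.5, 83.3, 5.9] circ [507.9, -29.5, 41.7] z 0.0
((507.6545715332031, -29.39068603515625), (82.64490509033203, 83.02632141113281), 165.60916137695312)
```

>>> {"api": "jog_arm", "payload": {
  "targets": "-0.15 -0.2 2 0 0 0 0;0 0 3 0 0 0 0;0 0 3 0 0 0 0;0 0 3 0 0 0 0;0 0 3 0 0 0 0;0 0 2 0 0 0 0;0 0 1.5 0 0 0 0;0 0 1 0 0 0 0;0 0 0.4 0 0 0 0;0 0 0 0 0 0 0;0 0 0 0 0 0 0"
}}

```text
time_s: 21.6
tcp_pos: [0.572, -0.024, 0.0178]
tcp_rot: [0.0, 1.0, 0.0, 0.001]
contact_force: [0.1, -0.5, 0.5]
finger_gap: 0.997
gripper_force: 0.0
```

>>> {"api": "jog_arm", "payload": {
  "targets": "0 0.1 0.15 0 0 0 0;0 0 0 0 0 0 255;0 0 0 0 0 0 255;0 0 0 0 0 0 255;0 0 0 0 0 0 255;0 0 0 0 0 0 255;0 0 0 0 0 0 255;0 0 0 0 0 0 255;0 0 0 0 0 0 255;0 0 0 0 0 0 255",
  "squeeze": 40
}}

```text
time_s: 22.6
tcp_pos: [0.5713, -0.0229, 0.0154]
tcp_rot: [0.0, 1.0, -0.0, -0.0]
contact_force: [0.7, 0.3, -0.4]
finger_gap: -0.004
gripper_force: 0.0
```

>>> {"api": "jog_arm", "payload": {
  "targets": "0 0 -0.5 0 0 0 255;0 0 -1.5 0 0 0 255;0 0 -2 0 0 0 255;0 0 -2 0 0 0 255;0 0 -1 0 0 0 255;0 0 0 0 0 0 255;0 0 0 0 0 0 255"
}}

```text
time_s: 23.3
tcp_pos: [0.5712, -0.0227, 0.0852]
tcp_rot: [0.0, 1.0, 0.0, -0.0]
contact_force: [-0.5, -0.6, -0.6]
finger_gap: 0.004
gripper_force: 0.0
```

```bash
python3 look.py w3
```

```text
[ 0.57115893 -0.02272956  0.08523783] [5.35308824e-04 9.99999839e-01]
tall 1478 pix [260. 253.] rect [562.7, -21.7, 6.1, 27.4, 0.4] circ [565.1, -21.7, 13.7] z 124.7
hub 785 pix [259. 201.] rect [571.3, -21.8, 23.0, 22.9, 33.2] circ [571.4, -21.8, 11.9] z 30.6
hub 788 pix [ 94. 215.] rect [582.9, -148.6, 22.9, 23.6, 34.9] circ [582.7, -148.7, 12.2] z 30.5
red 10526 pix [ 99. 123.] rect [519.3, -149.1, 83.7, 82.9, 87.5] circ [519.2, -148.6, 57.9] z -0.1
white 1739 pix [500. 147.] rect [535.1, 166.7, 71.9, 22.5, 12.4] circ [533.0, 176.4, 36.0] z 8.7
white 2176 pix [108. 204.] rect [582.0, -147.1, 59.1, 56.9, 33.8] circ [583.5, -148.8, 30.7] z 12.6
white 64 pix [ 79. 225.] rect [597.5, -171.6, 9.0, 6.0, 30.7] circ [597.4, -171.5, 5.3] z 12.7
```

View pics/w3.png

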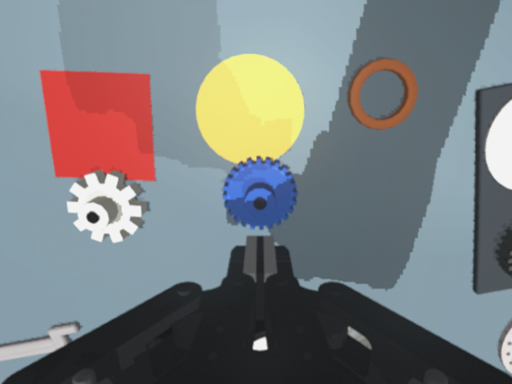

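The wrist picture shows the blue gear untouched at (260,192), with the shut fingers empty at (260,250). I'll measure where the fingertips really are in the tool frame.

```bash
python3 - <<'E'
from h import *
s,c,W=wrist();T=np.linalg.inv(tcpT(s));P=(W@T[:3,:3].T+T[:3,3])*1000
print(np.round(c["tool_from_camera"],3).tolist())
for v in range(228,262,3): print(v,[P[v,u].round(0).tolist() for u in(252,260,268)])
print("raw z",c["z_map"][228:262:6,260])
E
```

```text
[[-0.001, -0.954, -0.3, 0.076], [1.0, -0.001, -0.0, 0.001], [-0.0, -0.3, 0.954, -0.164], [0.0, 0.0, 0.0, 1.0]]
228 [[-29.0, -5.0, 71.0], [-29.0, 1.0, 72.0], [-29.0, 8.0, 72.0]]
231 [[-38.0, -6.0, 85.0], [-38.0, 1.0, 86.0], [-37.0, 8.0, 84.0]]
234 [[-40.0, -6.0, 85.0], [-40.0, 1.0, 85.0], [-41.0, 8.0, 86.0]]
237 [[10.0, -3.0, -26.0], [10.0, 1.0, -27.0], [10.0, 5.0, -26.0]]
240 [[11.0, -3.0, -30.0], [11.0, 1.0, -31.0], [11.0, 5.0, -30.0]]
243 [[10.0, -2.0, -33.0], [11.0, 1.0, -34.0], [11.0, 5.0, -34.0]]
246 [[11.0, -2.0, -36.0], [11.0, 1.0, -37.0], [11.0, 5.0, -37.0]]
249 [[11.0, -2.0, -40.0], [11.0, 1.0, -41.0], [10.0, 5.0, -39.0]]
252 [[11.0, -2.0, -42.0], [11.0, 1.0, -42.0], [11.0, 5.0, -43.0]]
255 [[11.0, -2.0, -45.0], [11.0, 1.0, -46.0], [10.0, 5.0, -44.0]]
258 [[11.0, -2.0, -48.0], [10.0, 1.0, -47.0], [11.0, 5.0, -48.0]]
261 [[11.0, -2.0, -51.0], [11.0, 1.0, -50.0], [11.0, 5.0, -50.0]]
raw z [0.25606054 0.27176967 0.1457421  0.14084995 0.13553573 0.1312111 ]
```

The shut fingertips really end about 24 mm behind the reported TCP, so the last grasp closed above the hub. I'll regrasp about 24 mm lower, watching the force.

>>> {"api": "jog_arm", "payload": {
  "targets": "0 0 0 0 0 0 0;0 0 0 0 0 0 0;0 0 0 0 0 0 0;0 0 2 0 0 0 0;0 0 3 0 0 0 0;0 0 2 0 0 0 0;0 0 1 0 0 0 0;0 0 0.5 0 0 0 0;0 0 0.3 0 0 0 0;0 0 0 0 0 0 0"
}}

```text
time_s: 24.4
tcp_pos: [0.5718, -0.0229, -0.0021]
tcp_rot: [0.0, 1.0, -0.0, 0.0]
contact_force: [-0.7, -0.4, 0.1]
finger_gap: 1.002
gripper_force: 0.0
```

>>> {"api": "jog_arm", "payload": {
  "targets": "0 0 0.3 0 0 0 0;0 0 0 0 0 0 0;0 0 0 0 0 0 255;0 0 0 0 0 0 255;0 0 0 0 0 0 255;0 0 0 0 0 0 255;0 0 0 0 0 0 255;0 0 0 0 0 0 255;0 0 0 0 0 0 255;0 0 0 0 0 0 255"
}}

```text
time_s: 25.4
tcp_pos: [0.5715, -0.0229, -0.0054]
tcp_rot: [0.0, 1.0, 0.0, 0.0]
contact_force: [-0.6, 0.8, 4.3]
finger_gap: 0.264
gripper_force: 39.3
```

>>> {"api": "jog_arm", "payload": {
  "targets": "0 0 -0.5 0 0 0 255;0 0 -1.5 0 0 0 255;0 0 -2 0 0 0 255;0 0 -2 0 0 0 255;0 0 -1 0 0 0 255;0 0 0 0 0 0 255;0 0 0 0 0 0 255"
}}

```text
time_s: 26.1
tcp_pos: [0.5711, -0.0228, 0.0641]
tcp_rot: [0.0, 1.0, 0.0, -0.0]
contact_force: [-0.4, -0.4, -0.2]
finger_gap: 0.262
gripper_force: 39.2
```

```bash
python3 - <<'E'
from h import *
s,c,W=wrist("w4");X,Y,Z=W[...,0],W[...,1],W[...,2];print(s["tcp_pos"],s["contact_force"])
hsv=cv2.cvtColor(c["img"],cv2.COLOR_BGR2HSV);H,S,V=[hsv[...,i] for i in range(3)]
m=(H>105)&(H<125)&(S>140)&(X<.65)&(abs(Y)<.08)&(Z>.05)
blobs(W,m,"blue");q=W[m];print(np.nanpercentile(Z[m],[5,25,50,75,95]).round(4))
A=np.c_[q[:,:2]-q[:,:2].mean(0),np.ones(len(q))];k=q[:,2]<np.median(q[:,2])+.006
print("disc tilt",np.linalg.lstsq(A[k],q[k,2],rcond=None)[0])
E
```

```text
[ 0.57106206 -0.02279287  0.0641346 ] [-0.44417735 -0.39387591 -0.23221829]
blue 5848 pix [260. 238.] rect [569.6, -20.4, 58.6, 55.2, 33.0] circ [571.7, -21.7, 30.4] z 82.5
[0.081  0.0819 0.0825 0.0984 0.1005]
disc tilt [ 0.00206162 -0.00629207  0.0820431 ]
```

View pics/w4.png

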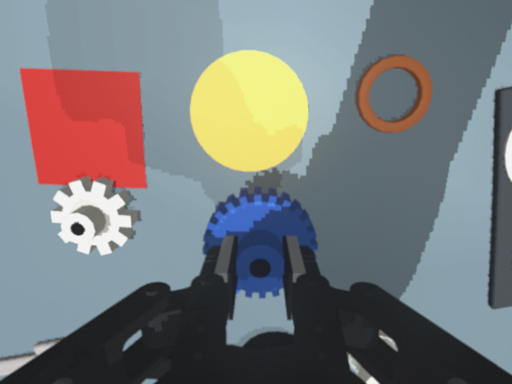

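The wrist picture shows the blue gear held level between the fingers at (260,240). Next I'll move it partway to the fine station and measure the plate.

>>> {"api": "jog_arm", "payload": {
  "targets": "0 1 0 0 0 0 255;0.5 2 0 0 0 0 255;0.5 2 0 0 0 0 255;0.5 2 0 0 0 0 255;0.5 2 0 0 0 0 255;0.5 2 0 0 0 0 255;0.5 1 0 0 0 0 255;0 0 0 0 0 0 255;0 0 0 0 0 0 255"
}}

```text
time_s: 27.05
tcp_pos: [0.5413, 0.0965, 0.0641]
tcp_rot: [0.0, 1.0, -0.0, -0.0]
contact_force: [-0.8, 0.1, -1.1]
finger_gap: 0.26
gripper_force: 39.2
```

```bash
cat > plate.py <<'E'
from h import *
import sys
ys=float(sys.argv[1])
s,c,W=wrist();X,Y,Z=W[...,0],W[...,1],W[...,2];print(s["tcp_pos"])
hsv=cv2.cvtColor(c["img"],cv2.COLOR_BGR2HSV);H,S,V=[hsv[...,i] for i in range(3)]
m=(S<60)&(V>130)&(abs(Z-.009)<.006)&(X<.58)&(X>.47)&(abs(Y-ys)<.06)
blobs(W,m,"plate",300)
print(cv2.fitEllipse(cv2.convexHull((W[m][:,:2]*1000).astype(np.float32))))
blobs(W,(Z>.026)&(Z<.038)&(X<.64)&(X>.6)&(abs(Y-ys)<.08),"pin",30)
E
python3 plate.py .198
```

```text
[0.54128243 0.09645722 0.06414313]
plate 9778 pix [396. 181.] rect [527.9, 198.5, 85.0, 85.3, 29.8] circ [527.9, 198.7, 43.4] z 8.7
((525.7547607421875, 221.61447143554688), (98.7773208618164, 133.42625427246094), 5.267787456512451)
pin 130 pix [415. 305.] rect [618.5, 216.6, 13.0, 6.3, 56.2] circ [619.8, 215.7, 6.6] z 30.3
```

>>> {"api": "jog_arm", "payload": {
  "targets": "0.2 1 0 0 0 0 255;0.3 2 0 0 0 0 255;0.3 2 0 0 0 0 255;0.3 2 0 0 0 0 255;0.3 2 0 0 0 0 255;0 1.1 0 0 0 0 255;0 0 1.5 0 0 0 255;0 0 2 0 0 0 255;0 0 1.5 0 0 0 255;0 0 0.5 0 0 0 255;0 0 0.2 0 0 0 255;0 0 0 0 0 0 255;0 0 0 0 0 0 255"
}}

```text
time_s: 28.4
tcp_pos: [0.5281, 0.1982, 0.0082]
tcp_rot: [0.001, 1.0, 0.0, 0.001]
contact_force: [-0.5, 0.5, -0.2]
finger_gap: 0.263
gripper_force: 39.2
```

>>> {"api": "jog_arm", "payload": {
  "targets": "0.07 -0.06 0.2 0 0 0 255;0 0 0.1 0 0 0 255;0 0 0 0 0 0 255"
}}

```text
time_s: 28.7
tcp_pos: [0.5269, 0.1976, 0.0047]
tcp_rot: [0.0, 1.0, 0.0, 0.0]
contact_force: [0.4, -0.9, 1.1]
finger_gap: 0.261
gripper_force: 39.4
```

>>> {"api": "jog_arm", "payload": {
  "targets": "0 0 0.1 0 0 0 255;0 0 0 0 0 0 255"
}}

```text
time_s: 28.9
tcp_pos: [0.5269, 0.1976, 0.0046]
tcp_rot: [0.0, 1.0, 0.0, 0.0]
contact_force: [-4.7, -1.9, 11.8]
finger_gap: 0.257
gripper_force: 40.3
```

>>> {"api": "jog_arm", "payload": {
  "targets": "0 0 -0.05 0 0 0 255;0 0 0 0 0 0 0;0 0 0 0 0 0 0;0 0 0 0 0 0 0;0 0 0 0 0 0 0;0 0 -2 0 0 0 0;0 0 -4 0 0 0 0;0 0 -4 0 0 0 0;0 0 -4 0 0 0 0;0 0 0 0 0 0 0;0 0 0 0 0 0 0"
}}

```text
time_s: 30.0
tcp_pos: [0.5274, 0.1979, 0.1448]
tcp_rot: [0.0, 1.0, 0.001, 0.001]
contact_force: [-0.2, 0.4, 0.1]
finger_gap: 1.003
gripper_force: 0.0
```

```bash
cat > chk.py <<'E'
from h import *
import sys
ys=float(sys.argv[1]);nm=sys.argv[2]
s,c,W=wrist(nm);X,Y,Z=W[...,0],W[...,1],W[...,2];print(s["tcp_pos"])
hsv=cv2.cvtColor(c["img"],cv2.COLOR_BGR2HSV);H,S,V=[hsv[...,i] for i in range(3)]
a=(X<.58)&(X>.47)&(abs(Y-ys)<.06)
blobs(W,a&(S<60)&(V>130)&(abs(Z-.009)<.005),"plate",300)
blobs(W,a&(Z>.017)&(Z<.03),"disc",300)
blobs(W,a&(Z>.036)&(Z<.05),"hub",80)
E
python3 chk.py .198 w5
```

```text
[0.52738185 0.19785583 0.14482606]
plate 2780 pix [255. 169.] rect [527.7, 197.0, 85.9, 84.9, 43.1] circ [528.4, 195.7, 44.0] z 8.6
disc 2172 pix [259. 176.] rect [527.3, 198.3, 58.8, 59.1, 50.3] circ [527.6, 198.4, 30.0] z 22.5
hub 536 pix [259. 182.] rect [527.0, 198.4, 23.5, 22.7, 7.3] circ [527.0, 198.6, 12.0] z 40.5
```

>>> {"api": "jog_arm", "payload": {
  "targets": "-0.4 -1.5 0 0 0 0 0;-0.4 -2.5 0 0 0 0 0;-0.4 -2.5 0 0 0 0 0;-0.4 -2.5 0 0 0 0 0;-0.4 -2.5 0 0 0 0 0;-0.4 -2.5 0 0 0 0 0;-0.4 -2.5 0 0 0 0 0;-0.4 -2.5 0 0 0 0 0;-0.4 -2.5 0 0 0 0 0;-0.4 -2.5 0 0 0 0 0;-0.4 -2.5 0 0 0 0 0;-0.4 -2.5 0 0 0 0 0;-0.4 -2.5 0 0 0 0 0;-0.3 -2.5 0 0 0 0 0;0 -0.7 0 0 0 0 0;0 0 0 0 0 0 0;0 0 0 0 0 0 0"
}}

```text
time_s: 31.75
tcp_pos: [0.5811, -0.1487, 0.1431]
tcp_rot: [0.0, 1.0, 0.0, -0.001]
contact_force: [0.1, 0.3, -0.3]
finger_gap: 1.001
gripper_force: 0.0
```

```bash
python3 look.py
```

```text
[ 0.58107138 -0.14871814  0.14308417] [3.31655417e-04 9.99999708e-01]
hub 509 pix [258. 182.] rect [582.4, -149.1, 22.3, 22.6, 89.9] circ [582.6, -148.9, 11.8] z 30.6
hub 151 pix [ 64. 217.] rect [617.6, -337.6, 11.7, 11.9, 88.8] circ [617.2, -337.7, 6.3] z 30.4
red 7375 pix [258. 107.] rect [519.4, -148.4, 82.2, 82.1, 87.4] circ [519.3, -148.8, 57.4] z 0.0
white 6266 pix [ 48. 115.] rect [523.6, -349.0, 84.6, 86.6, 4.1] circ [523.7, -348.9, 43.9] z 8.7
white 1710 pix [258. 175.] rect [583.1, -148.8, 59.4, 58.4, 49.6] circ [582.9, -148.8, 30.1] z 12.5
```

>>> {"api": "jog_arm", "payload": {
  "targets": "-0.1 -0.1 2 0 0 0 0;0 0 3 0 0 0 0;0 0 3 0 0 0 0;0 0 3 0 0 0 0;0 0 2 0 0 0 0;0 0 1 0 0 0 0;0 0 0.6 0 0 0 0;0 0 0.2 0 0 0 0;0 0 0 0 0 0 0;0 0 0 0 0 0 0"
}}

```text
time_s: 32.8
tcp_pos: [0.5833, -0.1506, -0.0031]
tcp_rot: [0.0, 1.0, -0.0, 0.001]
contact_force: [0.4, -1.1, 1.2]
finger_gap: 0.995
gripper_force: 0.0
```

>>> {"api": "jog_arm", "payload": {
  "targets": "0 0 0.05 0 0 0 255;0 0 0 0 0 0 255;0 0 0 0 0 0 255;0 0 0 0 0 0 255;0 0 0 0 0 0 255;0 0 0 0 0 0 255;0 0 0 0 0 0 255;0 0 0 0 0 0 255"
}}

```text
time_s: 33.6
tcp_pos: [0.5827, -0.1506, -0.0043]
tcp_rot: [0.0, 1.0, -0.0, 0.0]
contact_force: [-0.2, -0.3, 4.4]
finger_gap: 0.262
gripper_force: 39.3
```

>>> {"api": "jog_arm", "payload": {
  "targets": "0 0 -0.5 0 0 0 255;0 0 -1.5 0 0 0 255;0 0 -2 0 0 0 255;0 0 -2 0 0 0 255;0 0 -1 0 0 0 255;0 0 0 0 0 0 255;0 0 0 0 0 0 255"
}}

```text
time_s: 34.3
tcp_pos: [0.5823, -0.1503, 0.0651]
tcp_rot: [0.0, 1.0, 0.0, -0.0]
contact_force: [0.1, -0.5, -1.5]
finger_gap: 0.258
gripper_force: 39.2
```

>>> {"api": "jog_arm", "payload": {
  "targets": "0.3 -1 0 0 0 0 255;0.8 -2 0 0 0 0 255;0.8 -2 0 0 0 0 255;0.8 -2 0 0 0 0 255;0.8 -1.5 0 0 0 0 255;0.7 -1 0 0 0 0 255;0 0 0 0 0 0 255;0 0 0 0 0 0 255"
}}

```text
time_s: 35.1
tcp_pos: [0.5406, -0.2448, 0.0652]
tcp_rot: [0.0, 1.0, 0.0, -0.0]
contact_force: [0.9, 0.8, -0.4]
finger_gap: 0.26
gripper_force: 39.2
```

```bash
python3 plate.py -.349; python3 - <<'E'
from h import *
s,c,W=wrist("w6");X,Y,Z=W[...,0],W[...,1],W[...,2];t=s["tcp_pos"];print(t)
S=cv2.cvtColor(c["img"],cv2.COLOR_BGR2HSV)[...,1]
a=(S<60)&(np.hypot(X-t[0],Y-t[1])<.04)&(Z>.07)
blobs(W,a&(Z<.09),"disc"); blobs(W,a&(Z>.094)&(Z<.106),"hub")
E
```

```text
[ 0.5406013  -0.24476474  0.06516412]
plate 10018 pix [118. 176.] rect [524.2, -348.5, 85.6, 85.7, 31.3] circ [524.0, -349.3, 43.9] z 8.7
((520.357421875, -353.48046875), (85.6729507446289, 100.88444519042969), 144.0365447998047)
[ 0.54098672 -0.24416853  0.06519082]
disc 4153 pix [260. 220.] rect [528.7, -242.4, 60.1, 34.2, 86.7] circ [540.5, -243.1, 30.2] z 81.9
disc 181 pix [243. 288.] rect [564.9, -252.4, 8.6, 10.7, 71.8] circ [564.7, -252.5, 6.7] z 82.2
disc 196 pix [272. 289.] rect [566.8, -236.7, 9.2, 9.1, 14.4] circ [566.8, -236.3, 6.0] z 82.1
hub 2722 pix [259. 259.] rect [541.6, -243.1, 24.5, 49.5, 0.9] circ [534.8, -243.2, 24.8] z 100.2
```

View pics/w6.png

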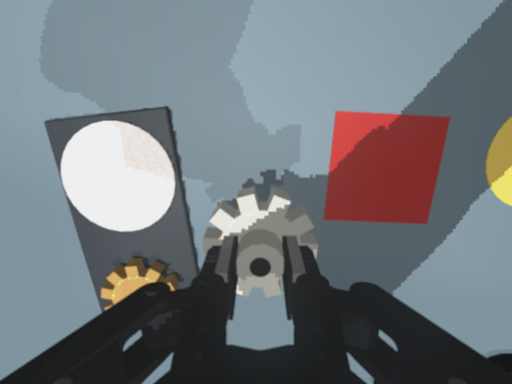

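The wrist picture shows the white gear held level at (260,245). The coarse plate is at (118,176) and its brass master gear at (135,290).

>>> {"api": "jog_arm", "payload": {
  "targets": "0.2 -1 0 0 0 0 255;0.4 -2 0 0 0 0 255;0.4 -2 0 0 0 0 255;0.4 -2 0 0 0 0 255;0.3 -2 0 0 0 0 255;0 -1.5 0 0 0 0 255;0 0 1.5 0 0 0 255;0 0 2 0 0 0 255;0 0 1.5 0 0 0 255;0 0 0.5 0 0 0 255;0 0 0.2 0 0 0 255;0 0 0 0 0 0 255;0 0 0 0 0 0 255"
}}

```text
time_s: 36.5
tcp_pos: [0.5239, -0.3507, 0.0092]
tcp_rot: [0.0, 1.0, -0.0, 0.001]
contact_force: [0.7, 0.0, -0.7]
finger_gap: 0.261
gripper_force: 39.2
```

>>> {"api": "jog_arm", "payload": {
  "targets": "0 0.06 0.2 0 0 0 255;0 0 0.1 0 0 0 255;0 0 0 0 0 0 255"
}}

```text
time_s: 36.8
tcp_pos: [0.5237, -0.3499, 0.0057]
tcp_rot: [0.0, 1.0, -0.0, 0.0]
contact_force: [0.4, -0.4, 0.3]
finger_gap: 0.258
gripper_force: 39.3
```

>>> {"api": "jog_arm", "payload": {
  "targets": "0 0 0.1 0 0 0 255;0 0 0 0 0 0 255"
}}

```text
time_s: 37.0
tcp_pos: [0.5237, -0.3499, 0.0056]
tcp_rot: [0.0, 1.0, 0.0, 0.0]
contact_force: [-2.8, 3.1, 10.0]
finger_gap: 0.26
gripper_force: 40.2
```

>>> {"api": "jog_arm", "payload": {
  "targets": "0 0 -0.05 0 0 0 255;0 0 0 0 0 0 0;0 0 0 0 0 0 0;0 0 0 0 0 0 0;0 0 0 0 0 0 0;0 0 -2 0 0 0 0;0 0 -4 0 0 0 0;0 0 -4 0 0 0 0;0 0 -4 0 0 0 0;0 0 0 0 0 0 0;0 0 0 0 0 0 0"
}}

```text
time_s: 38.1
tcp_pos: [0.5239, -0.3503, 0.1459]
tcp_rot: [0.0, 1.0, -0.0, 0.001]
contact_force: [-0.5, 0.6, -0.1]
finger_gap: 1.0
gripper_force: 0.0
```

```bash
python3 - <<'E'
from h import *
s,c,W=wrist("w7");X,Y,Z=W[...,0],W[...,1],W[...,2];print(s["tcp_pos"])
hsv=cv2.cvtColor(c["img"],cv2.COLOR_BGR2HSV);H,S,V=[hsv[...,i] for i in range(3)]
a=(X<.58)&(X>.47)&(abs(Y+.349)<.06)
blobs(W,a&(S<60)&(V>130)&(abs(Z-.009)<.005),"plate",300)
blobs(W,a&(Z>.017)&(Z<.03),"disc",300)
blobs(W,a&(Z>.036)&(Z<.05),"hub",80)
E
```

```text
[ 0.5238788  -0.35028982  0.14594823]
plate 3185 pix [262. 168.] rect [523.4, -347.5, 86.1, 85.0, 44.0] circ [523.6, -348.9, 44.5] z 8.6
disc 1857 pix [260. 176.] rect [524.2, -348.8, 59.6, 58.3, 51.3] circ [524.1, -348.9, 30.3] z 22.5
hub 532 pix [260. 182.] rect [523.8, -348.9, 22.9, 22.7, 10.0] circ [523.7, -348.9, 11.9] z 40.7
```

View pics/w7.png

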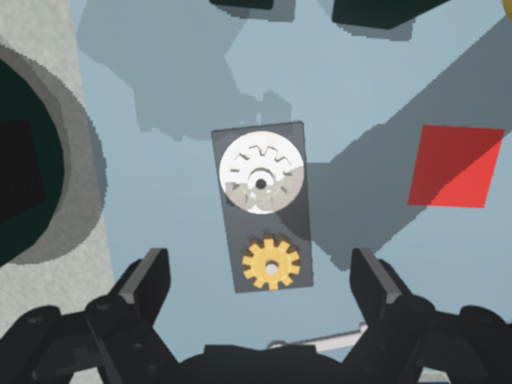

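The wrist picture shows the white gear centred on the coarse plate at (261,175), beside its master gear at (270,262). Both gears are placed, so next I'll fetch the motor.

>>> {"api": "jog_arm", "payload": {
  "targets": "0 0 -3 0 0 0 0;-0.2 1 -3.5 0 0 0 0;-0.2 3 0 0 0 0 0;-0.2 4 0 0 0 0 0;-0.2 4 0 0 0 0 0;-0.2 4 0 0 0 0 0;-0.2 4 0 0 0 0 0;-0.2 4 0 0 0 0 0;-0.3 4 0 0 0 0 0;-0.3 4 0 0 0 0 0;-0.3 4 0 0 0 0 0;-0.3 4 0 0 0 0 0;-0.3 4 0 0 0 0 0;-0.3 4 0 0 0 0 0;-0.3 4 0 0 0 0 0;-0.3 4 0 0 0 0 0;-0.3 4 0 0 0 0 0;-0.3 4 0 0 0 0 0;-0.2 3 0 0 0 0 0;0 2.6 0 0 0 0 0"
}}

```text
time_s: 40.15
tcp_pos: [0.5686, 0.3481, 0.2071]
tcp_rot: [-0.001, 1.0, -0.001, -0.002]
contact_force: [0.6, 0.2, -0.2]
finger_gap: 1.0
gripper_force: 0.0
```

>>> {"api": "jog_arm", "payload": {
  "targets": "0 0 0 0 0 0 0;0 0 0 0 0 0 0"
}}

```text
time_s: 40.35
tcp_pos: [0.569, 0.3463, 0.2075]
tcp_rot: [-0.0, 1.0, -0.001, -0.001]
contact_force: [0.0, -0.5, 0.0]
finger_gap: 0.999
gripper_force: 0.0
```

```bash
python3 look.py|grep -v hub
```

```text
[0.56896675 0.34628704 0.20750689] [-6.67566748e-04  9.99997199e-01]
tall 5589 pix [273.  63.] rect [470.1, 357.8, 56.3, 56.2, 83.8] circ [470.0, 357.9, 38.4] z 118.4
tall 3184 pix [260. 183.] rect [566.5, 347.4, 54.1, 54.9, 23.6] circ [566.5, 347.1, 27.9] z 116.1
tall 164 pix [ 85. 381.] rect [798.7, 151.4, 6.0, 38.6, 1.1] circ [799.2, 151.4, 19.3] z 107.0
white 2083 pix [132. 124.] rect [528.1, 196.6, 86.6, 86.4, 52.3] circ [528.3, 196.0, 44.4] z 8.6
```

>>> {"api": "jog_arm", "payload": {
  "targets": "0.25 0 2 0 0 0 0;0 0 2.5 0 0 0 0;0 0 2.5 0 0 0 0;0 0 2.5 0 0 0 0;0 0 2 0 0 0 0;0 0 2 0 0 0 0;0 0 1 0 0 0 0;0 0 1 0 0 0 0;0 0 0 0 0 0 0;0 0 0 0 0 0 0"
}}

```text
time_s: 41.4
tcp_pos: [0.5678, 0.346, 0.0556]
tcp_rot: [0.001, 1.0, 0.0, 0.0]
contact_force: [0.2, 0.1, 0.4]
finger_gap: 1.0
gripper_force: 0.0
```

>>> {"api": "jog_arm", "payload": {
  "targets": "0 0 0 0 0 0 255;0 0 0 0 0 0 255;0 0 0 0 0 0 255;0 0 0 0 0 0 255;0 0 0 0 0 0 255;0 0 0 0 0 0 255;0 0 0 0 0 0 255",
  "squeeze": 60
}}

```text
time_s: 42.1
tcp_pos: [0.5681, 0.3464, 0.0561]
tcp_rot: [0.0, 1.0, 0.001, 0.001]
contact_force: [0.3, -1.3, 6.0]
finger_gap: 0.639
gripper_force: 64.4
```

>>> {"api": "jog_arm", "payload": {
  "targets": "0 0 -0.5 0 0 0 255;0 0 -1.5 0 0 0 255;0 0 -2 0 0 0 255;0 0 -2 0 0 0 255;0 0 -1 0 0 0 255;0 0 -0.5 0 0 0 255;0 0 0 0 0 0 255;0 0 0 0 0 0 255"
}}

```text
time_s: 42.9
tcp_pos: [0.5668, 0.3458, 0.1288]
tcp_rot: [0.0, 1.0, -0.0, -0.001]
contact_force: [-0.2, 0.3, -5.3]
finger_gap: 0.641
gripper_force: 64.4
```

```bash
python3 - <<'E'
from h import *
s,c,W=wrist();t=s["tcp_pos"];print(t)
X,Y,Z=W[...,0],W[...,1],W[...,2]
a=(np.hypot(X-t[0],Y-t[1])<.04)
print(np.nanpercentile(Z[a],[10,50,90]).round(3))
blobs(W,a&(Z>.17)&(Z<.21),"top",100)
E
```

```text
[0.56678843 0.3458439  0.12876637]
[0.127 0.189 0.234]
top 19149 pix [257. 283.] rect [563.1, 343.4, 69.8, 57.5, 59.2] circ [566.5, 345.8, 39.9] z 188.9
```

>>> {"api": "jog_arm", "payload": {
  "targets": "0.2 -1.3 0 0 0 0 255;0.3 -2.3 0 0 0 0 255;0.4 -2.3 0 0 0 0 255;0.4 -2.3 0 0 0 0 255;0.4 -2.3 0 0 0 0 255;0.4 -2.3 0 0 0 0 255;0.4 -2.3 0 0 0 0 255;0.4 -2.3 0 0 0 0 255;0.4 -2.3 0 0 0 0 255;0.4 -2.3 0 0 0 0 255;0.4 -2.3 0 0 0 0 255;0.4 -2.3 0 0 0 0 255;0.4 -2.3 0 0 0 0 255;0.4 -2.3 0 0 0 0 255;0.3 -2.3 0 0 0 0 255;0.3 -2.3 0 0 0 0 255;0 -1.8 0 0 0 0 255;0 0 0 0 0 0 255;0 0 0 0 0 0 255"
}}

```text
time_s: 44.85
tcp_pos: [0.5074, -0.0307, 0.1296]
tcp_rot: [0.001, 1.0, 0.0, -0.0]
contact_force: [0.3, 0.2, -4.8]
finger_gap: 0.639
gripper_force: 64.7
```

>>> {"api": "jog_arm", "payload": {
  "targets": "0 0 1 0 0 0 255;0 0 2 0 0 0 255;0 0 2 0 0 0 255;0 0 1.2 0 0 0 255;0 0 0.7 0 0 0 255;0 0 0.4 0 0 0 255;0 0 0 0 0 0 255;0 0 0 0 0 0 255;0 0 0 0 0 0 255"
}}

```text
time_s: 45.75
tcp_pos: [0.5087, -0.0299, 0.0576]
tcp_rot: [0.0, 1.0, 0.0, 0.001]
contact_force: [1.0, -1.1, -4.7]
finger_gap: 0.639
gripper_force: 64.8
```

>>> {"api": "jog_arm", "payload": {
  "targets": "0 0 0.3 0 0 0 255;0 0 0.2 0 0 0 255;0 0 0 0 0 0 255;0 0 0 0 0 0 255"
}}

```text
time_s: 46.15
tcp_pos: [0.508, -0.0299, 0.0518]
tcp_rot: [0.0, 1.0, -0.0, -0.0]
contact_force: [0.3, 0.1, -4.0]
finger_gap: 0.641
gripper_force: 64.8
```

>>> {"api": "jog_arm", "payload": {
  "targets": "0 0 0.1 0 0 0 255;0 0 0.1 0 0 0 255;0 0 0 0 0 0 255"
}}

```text
time_s: 46.45
tcp_pos: [0.5086, -0.0299, 0.051]
tcp_rot: [0.0, 1.0, 0.0, 0.0]
contact_force: [-4.7, 0.2, 7.6]
finger_gap: 0.644
gripper_force: 66.1
```

>>> {"api": "jog_arm", "payload": {
  "targets": "0 0 -0.05 0 0 0 255;0 0 0 0 0 0 0;0 0 0 0 0 0 0;0 0 0 0 0 0 0;0 0 0 0 0 0 0;0 0 -1 0 0 0 0;0 0 -2.5 0 0 0 0;0 0 -4 0 0 0 0;0 0 -4 0 0 0 0;0 0 -4 0 0 0 0;0 0 0 0 0 0 0;0 0 0 0 0 0 0"
}}

```text
time_s: 47.65
tcp_pos: [0.5088, -0.0299, 0.2069]
tcp_rot: [0.0, 1.0, 0.0, 0.001]
contact_force: [0.0, -1.0, -0.4]
finger_gap: 1.001
gripper_force: 0.0
```

```bash
cat > my.py <<'E'
from h import *
s,c,W=wrist("w8");X,Y,Z=W[...,0],W[...,1],W[...,2];print(s["tcp_pos"])
hsv=cv2.cvtColor(c["img"],cv2.COLOR_BGR2HSV);H,S,V=[hsv[...,i] for i in range(3)]
blobs(W,(Z>.105)&(Z<.135)&(abs(Y+.08)<.2)&(X>.42),"tall")
blobs(W,(H>20)&(H<36)&(S>90)&(abs(Z)<.015)&(X<.6)&(abs(Y+.03)<.07),"yellow")
m=(H>20)&(H<36)&(S>90)&(abs(Z)<.015)&(X<.6)&(abs(Y+.03)<.06)
q=W[m];from scipy.optimize import least_squares
hull=cv2.convexHull((q[:,:2]*1000).astype(np.float32))[:,0];hull=hull[hull[:,0]<520]
print(least_squares(lambda p:np.hypot(*(hull-p).T)-42.2,[507,-30],loss="soft_l1").x)
blobs(W,((H<6)|(H>174))&(S>130)&(abs(Z)<.008)&(Y>-.25),"red",300)
E
python3 my.py
```

```text
[ 0.50884402 -0.02992246  0.20693729]
tall 3028 pix [259. 182.] rect [507.0, -29.1, 54.9, 54.2, 76.7] circ [507.1, -29.1, 27.8] z 111.1
yellow 64 pix [210.  40.] rect [378.0, -82.5, 7.2, 39.2, 42.5] circ [375.4, -84.9, 19.6] z 11.8
yellow 1229 pix [258. 143.] rect [494.8, -29.8, 57.1, 82.4, 0.9] circ [506.8, -29.1, 41.7] z 0.1
[491.86903848 -30.12188167]
red 4414 pix [161. 167.] rect [519.4, -149.0, 83.1, 83.2, 87.4] circ [518.7, -148.7, 57.3] z -0.1
```

>>> {"api": "jog_arm", "payload": {
  "targets": "0.3 1.5 0 0 0 0 0;0.3 3 0 0 0 0 0;0.3 3 0 0 0 0 0;0.3 3 0 0 0 0 0;0.3 3 0 0 0 0 0;0.3 3 0 0 0 0 0;0.3 3 0 0 0 0 0;0.3 3 0 0 0 0 0;0.3 3 0 0 0 0 0;0.3 3 0 0 0 0 0;0.3 3 0 0 0 0 0;0.3 3 0 0 0 0 0;0.3 3 0 0 0 0 0;0 1.2 0 0 0 0.106 0;0 0 0 0 0 0 0;0 0 0 0 0 0 0"
}}

```text
time_s: 49.3
tcp_pos: [0.4692, 0.3561, 0.2041]
tcp_rot: [0.052, 0.999, -0.001, -0.001]
contact_force: [-0.4, -1.1, 0.5]
finger_gap: 0.999
gripper_force: 0.0
```

```bash
python3 look.py|grep -v hub
```

```text
[0.46919146 0.3560524  0.20409366] [0.10425087 0.99454804]
tall 4132 pix [261. 186.] rect [469.5, 357.8, 56.1, 54.8, 83.9] circ [469.3, 357.6, 37.5] z 118.2
white 1626 pix [140. 216.] rect [528.3, 196.2, 86.9, 87.7, 11.5] circ [531.9, 193.8, 48.5] z 8.4
```

>>> {"api": "jog_arm", "payload": {
  "targets": "0 0.05 2 0 0 0 0;0 0 2.5 0 0 0 0;0 0 2.5 0 0 0 0;0 0 2.5 0 0 0 0;0 0 2 0 0 0 0;0 0 1.5 0 0 0 0;0 0 1 0 0 0 0;0 0 0.8 0 0 0 0;0 0 0 0 0 0 0;0 0 0 0 0 0 0"
}}

```text
time_s: 50.35
tcp_pos: [0.4698, 0.3579, 0.058]
tcp_rot: [0.053, 0.999, 0.0, 0.0]
contact_force: [-0.0, -0.7, -0.5]
finger_gap: 1.003
gripper_force: 0.0
```

>>> {"api": "jog_arm", "payload": {
  "targets": "0 0 0 0 0 0 255;0 0 0 0 0 0 255;0 0 0 0 0 0 255;0 0 0 0 0 0 255;0 0 0 0 0 0 255;0 0 0 0 0 0 255;0 0 0 0 0 0 255"
}}

```text
time_s: 51.05
tcp_pos: [0.47, 0.3578, 0.0583]
tcp_rot: [0.053, 0.999, 0.0, 0.0]
contact_force: [-0.8, -1.8, 6.2]
finger_gap: 0.652
gripper_force: 64.4
```

>>> {"api": "jog_arm", "payload": {
  "targets": "0 0 -0.5 0 0 0 255;0 0 -1.5 0 0 0 255;0 0 -2 0 0 0 255;0 0 -2 0 0 0 255;0 0 -2 0 0 0 255;0 0 -2 0 0 0 255;0 0 -2 0 0 0 255;0 0 -2 0 0 0 255;0 0 -1 0 0 0 255;0 0 0 0 0 0 255;0 0 0 0 0 0 255"
}}

```text
time_s: 52.15
tcp_pos: [0.4691, 0.3575, 0.2067]
tcp_rot: [0.053, 0.999, -0.0, -0.0]
contact_force: [-0.4, 0.5, -4.0]
finger_gap: 0.649
gripper_force: 64.6
```

>>> {"api": "jog_arm", "payload": {
  "targets": "0 0 0 0 0 -0.062 255;0 0 0 0 0 0 255"
}}

```text
time_s: 52.35
tcp_pos: [0.4688, 0.3572, 0.2059]
tcp_rot: [0.022, 1.0, -0.001, -0.001]
contact_force: [0.7, 0.5, -3.6]
finger_gap: 0.647
gripper_force: 64.5
```

>>> {"api": "jog_arm", "payload": {
  "targets": "0 -1.3 0 0 0 0 255;-0.4 -2.7 0 0 0 0 255;-0.4 -2.7 0 0 0 0 255;-0.4 -2.7 0 0 0 0 255;-0.4 -2.7 0 0 0 0 255;-0.4 -2.7 0 0 0 0 255;-0.4 -2.7 0 0 0 0 255;-0.4 -2.7 0 0 0 0 255;-0.4 -2.7 0 0 0 0 255;-0.4 -2.7 0 0 0 0 255;-0.4 -2.7 0 0 0 0 255;-0.4 -2.7 0 0 0 0 255;-0.4 -2.7 0 0 0 0 255;-0.4 -2.7 0 0 0 0 255;-0.4 -2.7 0 0 0 0 255;-0.4 -2.7 0 0 0 0 255;-0.4 -2.7 0 0 0 0 255;-0.4 -2.7 0 0 0 0 255;-0.4 -2.7 0 0 0 0 255;0 -0.6 0 0 0 0 255"
}}

```text
time_s: 54.35
tcp_pos: [0.5172, -0.1549, 0.2072]
tcp_rot: [0.026, 1.0, -0.001, -0.0]
contact_force: [0.1, -0.8, -3.7]
finger_gap: 0.65
gripper_force: 64.9
```

>>> {"api": "jog_arm", "payload": {
  "targets": "0 0 0 0 0 0 255;0 0 0 0 0 0 255;0 0 0 0 0 0 255"
}}

```text
time_s: 54.65
tcp_pos: [0.5188, -0.1485, 0.2072]
tcp_rot: [0.022, 1.0, 0.0, -0.0]
contact_force: [0.6, -0.3, -3.1]
finger_gap: 0.648
gripper_force: 64.9
```

```bash
python3 - <<'E'
from h import *
from cell import *
for _ in range(1):
    s=observe();print(s["tcp_pos"],R.from_quat(s["tcp_rot"]).as_matrix()[:2,1])
E
python3 look.py|grep -E "red|tall"
```

```text
[ 0.51877661 -0.1485003   0.20719491] [0.04299851 0.99907479]
tall 134 pix [ 3. 10.] rect [369.9, -338.0, 4.1, 14.4, 74.2] circ [369.7, -338.6, 7.3] z 108.1
tall 2264 pix [109.  15.] rect [379.8, -256.7, 56.7, 22.0, 87.7] circ [377.5, -256.6, 29.4] z 113.0
tall 3194 pix [395. 166.] rect [507.8, -29.5, 54.5, 55.0, 32.6] circ [507.8, -29.0, 28.0] z 111.3
red 581 pix [275. 157.] rect [515.0, -128.6, 41.2, 21.5, 88.1] circ [516.5, -128.7, 22.4] z -0.1
```

>>> {"api": "jog_arm", "payload": {
  "targets": "0 -0.1 1 0 0 0 255;0 0 2.5 0 0 0 255;0 0 2.5 0 0 0 255;0 0 2.5 0 0 0 255;0 0 2.5 0 0 0 255;0 0 1.7 0 0 0 255;0 0 1 0 0 0 255;0 0 0.8 0 0 0 255;0 0 0.3 0 0 0 255;0 0 0 0 0 0 255;0 0 0 0 0 0 255;0 0 0 0 0 0 255"
}}

```text
time_s: 55.9
tcp_pos: [0.5193, -0.1512, 0.0601]
tcp_rot: [0.022, 1.0, -0.0, 0.001]
contact_force: [-0.2, 0.1, -4.4]
finger_gap: 0.646
gripper_force: 65.0
```

>>> {"api": "jog_arm", "payload": {
  "targets": "0 0.1 0.3 0 0 0 255;0 0 0.2 0 0 0 255;0 0 0 0 0 0 255;0 0 0 0 0 0 255"
}}

```text
time_s: 56.3
tcp_pos: [0.5187, -0.15, 0.0543]
tcp_rot: [0.022, 1.0, -0.0, -0.0]
contact_force: [-0.3, -0.1, -3.2]
finger_gap: 0.644
gripper_force: 65.0
```

>>> {"api": "jog_arm", "payload": {
  "targets": "0 0 0.1 0 0 0 255;0 0 0.1 0 0 0 255;0 0 0 0 0 0 255"
}}

```text
time_s: 56.6
tcp_pos: [0.519, -0.1502, 0.0533]
tcp_rot: [0.022, 1.0, 0.0, 0.0]
contact_force: [-3.6, 0.9, 5.5]
finger_gap: 0.646
gripper_force: 65.9
```

Contact. Releasing, rising and checking.

>>> {"api": "jog_arm", "payload": {
  "targets": "0 0 -0.05 0 0 0 255;0 0 0 0 0 0 0;0 0 0 0 0 0 0;0 0 0 0 0 0 0;0 0 0 0 0 0 0;0 0 -1 0 0 0 0;0 0 -2.5 0 0 0 0;0 0 -4 0 0 0 0;0 0 -4 0 0 0 0;0 0 -4 0 0 0 0;0 0 0 0 0 0 0;0 0 0 0 0 0 0"
}}

```text
time_s: 57.8
tcp_pos: [0.5194, -0.1503, 0.2095]
tcp_rot: [0.022, 1.0, -0.0, 0.001]
contact_force: [-0.3, 1.0, -0.9]
finger_gap: 1.001
gripper_force: 0.0
```

```bash
python3 - <<'E'
from h import *
from cell import *
s,c,W=wrist();X,Y,Z=W[...,0],W[...,1],W[...,2];print(s["tcp_pos"])
hsv=cv2.cvtColor(c["img"],cv2.COLOR_BGR2HSV);H,S,V=[hsv[...,i] for i in range(3)]
blobs(W,(Z>.105)&(Z<.135)&(X>.42),"tall")
blobs(W,((H<6)|(H>174))&(S>130)&(abs(Z)<.008)&(Y>-.25),"red",200)
c=camera("scene");cv2.imwrite("pics/scene9.png",cv2.resize(c["img"],(768,576)))
E
```

```text
[ 0.51943452 -0.15029336  0.20946134]
tall 3164 pix [397. 164.] rect [507.2, -29.4, 54.6, 54.9, 17.7] circ [507.7, -28.8, 28.2] z 111.3
tall 3766 pix [258. 182.] rect [518.4, -150.1, 56.1, 54.3, 87.4] circ [518.8, -150.2, 37.8] z 113.3
red 1152 pix [263. 136.] rect [519.0, -148.9, 82.1, 81.6, 87.3] circ [519.1, -148.7, 57.2] z 0.1
```

View pics/scene9.png

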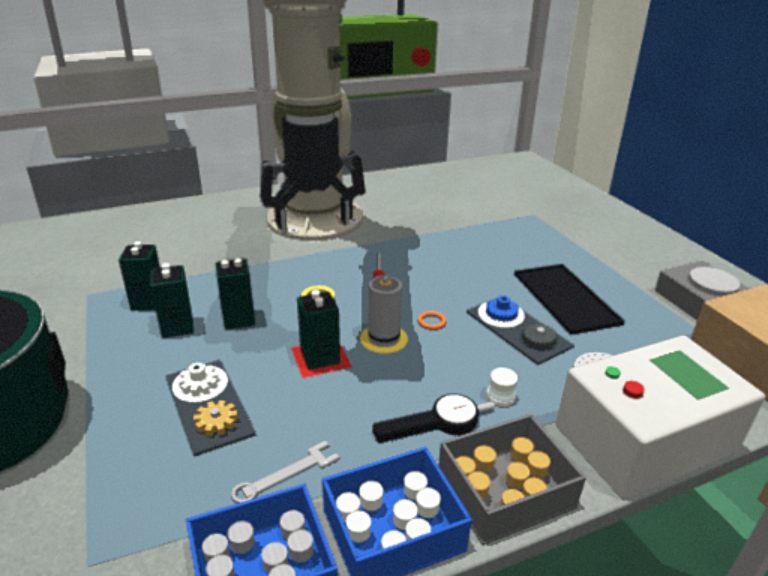

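The final picture shows everything in place and upright: motor (385,312) on yellow, pump (318,330) on red, white gear (200,382) on the coarse plate and blue gear (503,310) on the fine plate. The pump is within about 1.5 mm of the centre of its marking, and the gripper is clear.

```bash
python3 -c "
from cell import *
print(job_done())"
```

```text
the job is handed in; nothing more can be done
None
```

The job is handed in at about 58 s of robot time: both gears lie hub up on their matching plates, and the motor and pump stand upright on their own markings, all within about 2 mm of centre by the wrist camera.

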